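# Aim the pick-up sensor's light spot and clamp its mirror mount

## Task

Aim the moulding machine's sensor light: turn the two winged screws of the mirror mount, the one on the white post and the one on top of the swivelling mirror head, until the red light spot lies wholly inside the ring on the round-marked tile (not the tile with the square outline). Then push the clamp lever fully over to its other side to lock the mount. Leave the spot inside the ring, and do not knock the cup, the mould ring or the screwdriver about.

Things in the scene. Friction and masses are not known exactly. Their poses are not given: they have to be found in the camera images.
- unit: Fixed sensor unit on the table, may be yawed. Its frame u: origin on the table on the swivel axis of the mirror head; u+x points to the white pick-up plate (180 x 190 x 12 mm, centred 205 mm along u+x), roughly to the robot's left; u+y roughly towards the robot; z up. The head's top (104 x 80 mm) and the white post behind it (at u x -0.13, 50 x 60 mm) are 112 mm high.
- screw_a (a joint): Angle (rad, -2.6 to 2.6) of winged screw A, on the white post at u (-0.13, 0). Grows when turned clockwise seen from above. Each rad swivels the mirror head, screw B and the spot 0.17 rad anticlockwise (seen from above) about the vertical through unit's origin: the spot goes about 35 mm towards u+y. Stays where left (friction 0.05 N m). Vertical axis.
- screw_b (a joint): Angle (rad, -2.6 to 2.6, relative to the head) of winged screw B, on top of the mirror head at u (0, 0). Grows when turned clockwise seen from above. Each rad tilts the mirror so that the spot goes 34 mm straight away from the head (from unit's origin). Stays where left (friction 0.05 N m). Vertical axis.
- screw_a_grip (a point): Centre of the wing bar of screw A, on its axis, 149 mm above the table. The bar is steel, 64 mm long (along the point's x axis), 12 mm thick (y), 30 mm high (134 to 164 mm above the table), on a stem 11 mm thick. Turns with the screw.
- screw_b_grip (a point): Centre of the wing bar of screw B, the same shape and height as that of screw A.
- spot_center (a point): Centre of the red light spot, a flat disc of light 14 mm in diameter on the pick-up plate, 16 mm above the table. It cannot be pushed, only steered by the two screws.
- tile_round_mark (a point): Centre of the dark ring on the round-marked steel tile (the target), 16 mm above the table: ring 25 mm inner, 31 mm outer diameter, tile 58 x 68 x 3 mm, fixed. The tiles lie cornerwise on the pick-up plate: it is either the one nearer the mount or the one farther from it.
- tile_square_mark (a point): Centre of the 30 mm square outline on the other steel tile, of the same size: not the target.
- clamp (a joint): Angle (rad) of the clamp lever: near 0 it leans to u-x (right, seen from the robot), at 1.0 (its stop) it leans to u+x (left). It swings in the vertical plane along u x and stays where it is left.
- clamp_tip (a point): Centre of the 26 mm steel ball on the end of the clamp lever, at u y -0.105 (beyond the mount); the rod below it is 10 mm thick. It is 143 mm above the table at either end of its swing and 152 mm midway. It goes from u x -0.099 (start end) to -0.031 (locked), on a hinge at u x -0.065, 82 mm above the table; its block is 97 mm high at most. About 1 N at the ball moves it.
- cup: Bystander: steel cup, 72 mm wide, 85 mm high, standing on the robot's side of the pick-up plate; origin under its centre.
- mould: Bystander: white plastic mould ring, 80 mm wide, 35 mm high, beyond the pick-up plate's left end; origin under its centre.
- driver: Bystander: black-handled screwdriver, 180 mm long, lying beyond the far side of the pick-up plate; origin under its middle.

How it is judged:
By the outcome, as a careful person would: the job done as asked, in the order asked, and still so for the second after the job is handed in, with the robot touching nothing.
It also fails if it takes over 67 s, if anything falls off the work surface, if the arm or the gripper's body presses on something with over 40 N, if the wrist force passes 120 N, or if a joint passes its speed limit or range.

## Robot

A 7-joint arm with a two-finger parallel gripper is mounted at the origin on the work surface. World frame = base frame: x ahead of the robot, y to its left, z up, the work surface at z = 0. Lengths are in m, angles in rad, forces in N, time in s.
With the tool pointing down it reaches from about 0.425 to 0.95 m from the base axis. Payload 4.7 kg.
Tool frame: the origin (TCP) lies on the centre line of the jaws, within the pads' length; the fingertips stand robot.nose_length ahead of it and the grasp point (between the pads) lies 8 mm behind it (robot.nose_length is the distance from the TCP to the fingertips, in m); z points along the fingers, y is the line along which they close (so a half turn about z gives the same grasp; the last joint's range is limited). The gripper opens to 85 mm and grips with 20 to 120 N. Pads are 22 mm wide; open, the fingers measure 114 mm over their backs; the gripper's body (76 mm by 85 mm) begins 54 mm behind the grasp point. The pads swing forward as they close: fully open they stand 13 mm farther back than shut.
Start: joints at [1.318, 0.469, -0.049, 1.532, 0.024, 1.141, -0.082], TCP at [0.15, -0.658, 0.242] pointing down, gripper open.
Joint ranges: [-2.59, 2.59], [-0.33, 1.99], [-1.39, 1.29], [0.1, 2.45], [-1.04, 4.18], [0.21, 1.99], [-2.66, 2.66]. Speed limits (rad/s): [2.57, 2.57, 3.14, 3.14, 3.14, 3.14, 3.14].

## Interface

Orientations are given as [roll, pitch, yaw] about the fixed x, y, z axes, in that order (R = Rz(yaw) Ry(pitch) Rx(roll)).
In Python, from plant import robot gives the robot as it stands. Calls block until the motion is done:
- robot.goto(position, orientation): joint-space move of the TCP to a pose.
- robot.move_straight(position, vel=0.15, attitude=None, contact_N=None): straight line of the TCP; attitude=None keeps the orientation; vel is the mean speed in m/s. With contact_N (N) it stops when the force on the tool has changed by that much, and returns True; else False.
- robot.move_joints(angles): joint-space move.
- robot.grip(opening, strength=None): opening from 0.0 (shut) to 1.0 (fully open); strength is the grip in N (None keeps the last); returns when the fingers have stopped.
- robot.sleep(seconds).
- robot.inverse_kinematics(position, orientation): joint angles nearest the present ones, or None.
- robot.sense(): the state.
- robot.grab_frame(name): name is "side" or "top" or "wrist"; returns a dict with "image" (420x560x3 uint8, red, green, blue), "range_z" (420x560 float32, m along the optical axis (not along the pixel's ray), 0 where there is no reading), "fx", "fy", "cx", "cy" (pixels), "dist_coeffs" ([k1, k2, p1, p2, k3] as OpenCV has them; the pictures are not rectified), "R" (3x3) and "t" (3): a world point X has camera coordinates R X + t. Camera axes: x right, y down, z forward; pixel columns grow to the right and rows downward; lengths in m; the calibration is good to about 2 mm. A picture is of the moment at which its call begins.
A pose or a line that the arm cannot do raises robot.IKError and nothing moves.
- robot.close_job(): hands the job in; it is judged then, once.
The state is a dict: "t": time; "joint_pos": joint angles; "joint_velocities": joint speeds; "effort": joint torques, N m; "tcp_pos": TCP position; "tcp_rot": TCP orientation; "wrist_force": force on the tool from outside, world axes, zero at the start; "torque": the same for the moment, N m; "opening": opening from 0.0 (shut) to 1.0 (fully open); "gripper_force": force on a finger pad.
Only numpy, scipy, OpenCV 4.12 (cv2) and the standard library are available. Lean on these libraries where they do the work, as an engineer would, in place of code of your own. Each camera call takes 0.05 s, during which the arm holds its last target. There are 200 camera calls.

## Working session

There is one attempt and no reset: what is moved stays moved. The work goes in short steps, each a Python script; the robot and the scene stay as the last script left them, time stands still between calls to the robot, and variables do not carry over. Pictures are saved under pics/ and viewed, at most 10 in all, crops included, and the job is handed in when it is done.

```bash
ls; mkdir -p pics; python3 - <<'E'
from plant import robot
import cv2,pickle
s=robot.sense();print(s['t'],s['tcp_pos'],s['tcp_rot'],robot.nose_length)
for n in ['top','side']:
    f=robot.grab_frame(n);pickle.dump(f,open(f'{n}0.pkl','wb'))
    cv2.imwrite(f'pics/{n}0.png',f['image'][:,:,::-1]);print(n,f['R'],f['t'],f['fx'],f['cx'],f['dist_coeffs'])
E
```

```text
pics
0.0 [ 0.14969827 -0.65760442  0.24125846] [-3.13962837e+00  6.81015335e-05  2.23867677e-01] 0.011
top [[ 0.02786127 -0.99916716 -0.02981163]
 [-0.98711793 -0.02280033 -0.15836143]
 [ 0.15754983  0.03383975 -0.98693106]] [0.09401282 0.5154049  0.80423124] 393.9986389309531 279.31738886494685 [-0.10717276  0.          0.          0.          0.        ]
side [[-0.96462942 -0.26341321 -0.0101765 ]
 [-0.1844454   0.70202038 -0.68785702]
 [ 0.18833473 -0.66165011 -0.72577487]] [0.5066614  0.10639225 0.76642987] 391.00170131672417 271.7647561655593 [-0.08421697  0.          0.          0.          0.        ]
```

View pics/top0.png

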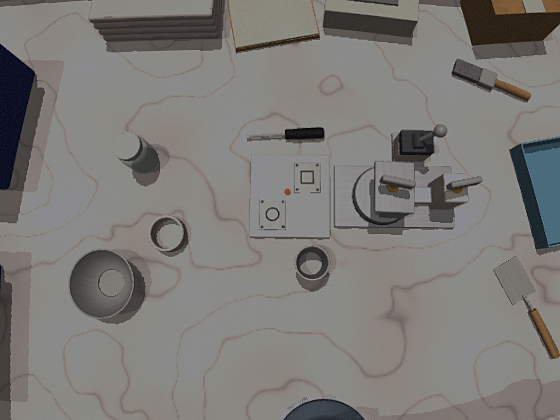

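View pics/side0.png

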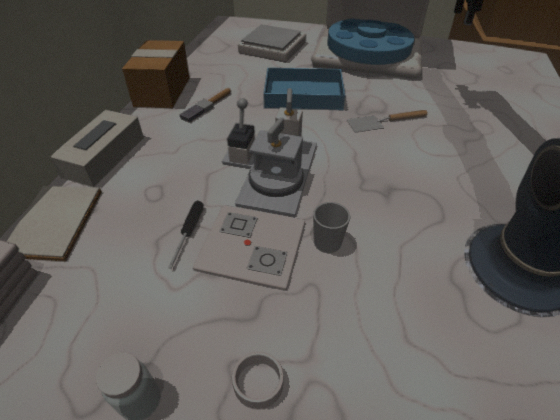

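The top view shows the spot at about (287,191) and the ring on the left tile, far from the mount, at (273,214). The square mark is at (307,177), wing B at (398,183), wing A at (460,185) and the lever ball at (440,130). The side view agrees. Next I'll measure them.

```bash
cat > h.py <<'E'
import numpy as np, cv2, pickle
def K(f): return np.array([[f['fx'],0,f['cx']],[0,f['fy'],f['cy']],[0,0,1.]])
def plane(f,uv,z):
    n=cv2.undistortPoints(np.array(uv,float).reshape(-1,1,2),K(f),np.array(f['dist_coeffs'])).reshape(-1,2)
    d=np.c_[n,np.ones(len(n))]@f['R']; c=-f['R'].T@f['t']
    return c+d*((z-c[2])/d[:,2])[:,None]
def cloud(f):
    v,u=np.mgrid[:420,:560]; z=f['range_z']
    n=cv2.undistortPoints(np.stack([u,v],-1).reshape(-1,1,2).astype(float),K(f),np.array(f['dist_coeffs'])).reshape(-1,2)
    P=np.c_[n,np.ones(len(n))]*z.reshape(-1,1)
    P=(P-f['t'])@f['R']; P[z.ravel()==0]=np.nan
    return P.reshape(420,560,3)
def spot(f):
    h=f['image'].astype(int); m=((h[...,0]>h[...,1]+60)&(h[...,0]>h[...,2]+60)).astype(np.uint8)
    n,l,s,c=cv2.connectedComponentsWithStats(m)
    return [(tuple(c[i].round(1)),s[i,4],plane(f,c[i],0.016)[0].round(4)) for i in range(1,n) if s[i,4]>8]
E
python3 - <<'E'
from h import *
for n in ['top','side']:
    f=pickle.load(open(n+'0.pkl','rb'));P=cloud(f)
    print(n,'spot',spot(f))
    roi=(abs(P[...,0]-0.6)<.25)&(P[...,1]>-.45)&(P[...,1]<.3)
    for nm,lo,hi in [('wing/ball',.125,.185),('tops112',.104,.120),('plate',.009,.02)]:
        m=(roi&(P[...,2]>lo)&(P[...,2]<hi)).astype(np.uint8)
        k,l,s,c=cv2.connectedComponentsWithStats(m)
        for i in range(1,k):
            if s[i,4]<25: continue
            q=P[l==i]; r=cv2.minAreaRect(q[:,:2].astype(np.float32)*1000)
            print(nm,s[i],c[i].round(1),q.mean(0).round(3),'zmax',q[:,2].max().round(3),'rect',np.round(r[0],1),np.round(r[1],1),round(r[2],1))
    g=cv2.resize(f['image'],None,fx=1,fy=1)
    x0,y0,x1,y1=(240,115,500,245) if n=='top' else (160,80,350,290)
    c=f['image'][y0:y1,x0:x1,::-1]; k=3 if n=='top' else 2.8
    cv2.imwrite(f'pics/{n}0c.png',cv2.resize(c,None,fx=k,fy=k,interpolation=2))
E
```

```text
top spot [((np.float64(286.9), np.float64(191.2)), np.int32(23), array([0.5548, 0.0921, 0.016 ]))]
wing/ball [429 124  19  14 175] [438.9 130.8] [ 0.654 -0.203  0.153] zmax 0.162 rect [ 655.1 -204.9] [25.2 24.1] 49.1
wing/ball [380 176  36  14 295] [397.5 182.2] [ 0.548 -0.117  0.159] zmax 0.167 rect [ 549.1 -117.4] [63.6 12.6] 79.7
wing/ball [446 176  36  14 276] [463.7 182.9] [ 0.55  -0.244  0.16 ] zmax 0.168 rect [ 551.5 -246.6] [13.  63.1] 12.7
tops112 [422 135   9   6  31] [425.4 137.6] [ 0.654 -0.19   0.112] zmax 0.12 rect [ 653.5 -190. ] [12.7  8.1] 39.2
tops112 [ 374  161   41   53 1754] [393.2 187.9] [ 0.547 -0.121  0.112] zmax 0.12 rect [ 550.2 -123. ] [ 81.5 103.5] 88.9
tops112 [442 173  27  30 550] [454.5 188.1] [ 0.55  -0.245  0.112] zmax 0.119 rect [ 552.1 -247.6] [59.7 49.8] 1.3
plate [462  75  52  19 317] [490.8  83. ] [ 0.833 -0.393  0.017] zmax 0.02 rect [ 835.9 -385.7] [130.7  28.5] 81.5
plate [392 132   7  16  44] [393.7 136.4] [ 0.69  -0.151  0.013] zmax 0.02 rect [ 685.9 -148.1] [13.4 40.2] 66.6
plate [246 134  39   4 105] [264.7 135.5] [0.685 0.146 0.015] zmax 
[... 1502 characters left out ...]
82.9] [141.8  32.8] 79.4
plate [263 102  23   5  72] [274.6 104.1] [ 0.636 -0.438  0.014] zmax 0.019 rect [ 637.6 -437.5] [66.2  8. ] 13.2
plate [ 235  141   82   74 1603] [277.7 189.1] [ 0.532 -0.084  0.013] zmax 0.02 rect [ 548.3 -148. ] [140.4 274.8] 0.6
plate [222 150  32  17 164] [237.4 160.4] [ 0.658 -0.157  0.013] zmax 0.02 rect [ 658.6 -168.1] [47.1 82.1] 88.3
plate [168 203  36  66 233] [185.2 236.9] [0.681 0.11  0.015] zmax 0.02 rect [685.6 101.9] [178.4  22.4] 88.2
plate [ 193  205  112   84 6296] [251.2 245.9] [0.543 0.095 0.013] zmax 0.019 rect [545.8  87.5] [190.4 181.5] 0.5
plate [314 240  28  11  85] [327.3 247. ] [0.392 0.062 0.014] zmax 0.02 rect [391.9  58.1] [56. 21.] 9.5
```

View pics/top0c.png

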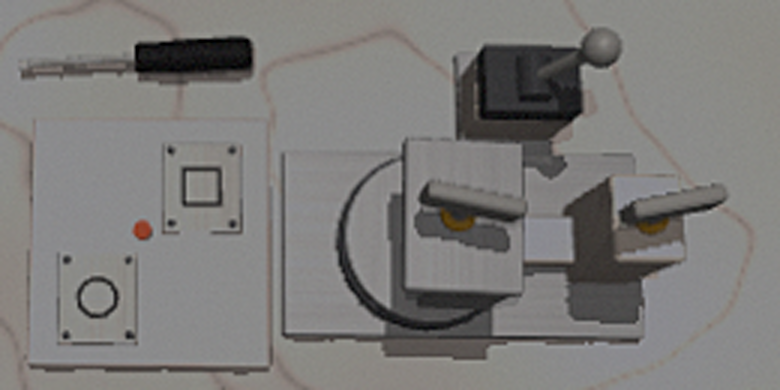

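```bash
cat >> h.py <<'E'
def ring(f,guess_uv,w=14):
    x,y=map(int,guess_uv); k=8
    g=cv2.cvtColor(f['image'],cv2.COLOR_RGB2GRAY)[y-w:y+w+1,x-w:x+w+1]
    g=cv2.resize(g,None,fx=k,fy=k,interpolation=cv2.INTER_CUBIC)
    m=(g<0.6*np.median(g)).astype(np.uint8)
    cs,_=cv2.findContours(m,cv2.RETR_EXTERNAL,cv2.CHAIN_APPROX_NONE)
    c=min([c for c in cs if cv2.contourArea(c)>30*k*k],key=lambda c:np.hypot(*(np.array(cv2.minEnclosingCircle(c)[0])-w*k)))
    e=cv2.fitEllipse(c); uv=(np.array(e[0])+.5)/k-.5+[x-w,y-w]
    return uv,np.array(e[1])/k,plane(f,uv,.016)[0]
O=np.array([.5487,-.1178]); ux=np.array([-.0105,1.]); uy=np.array([-1,-.0105])
def todo(s,r):
    a,b=s[:2]-O,r[:2]-O
    dth=np.arctan2(b[1],b[0])-np.arctan2(a[1],a[0])
    return dth/.17,(np.hypot(*b)-np.hypot(*a))/.034
E
python3 - <<'E'
from h import *
from plant import robot
for n,g in [('top',(272,214)),('side',(267,260))]:
    f=pickle.load(open(n+'0.pkl','rb'));r=ring(f,g);s=spot(f)[0][2]
    print(n,r,s,todo(s,r[2]))
print(O+ux*-.13)
for nm,p,ang in [('A',[.5501,-.2470,.142],102.5),('B',[.5487,-.1172,.142],79.3)]:
    for y in range(-360,361,30):
        q=robot.inverse_kinematics(p,[np.pi,0,np.radians(ang+y)])
        if q is not None: print(nm,ang+y,np.round(q,2))
print(robot.sense()['joint_pos'])
E
```

```text
top (array([272.03967381, 213.75183201]), array([13.63304043, 13.83629227]), array([0.5032861 , 0.12376771, 0.016     ])) [0.5548 0.0921 0.016 ] (np.float64(1.2640052541446576), np.float64(1.0532605505423962))Traceback (most recent call last):
  File "<stdin>", line 4, in <module>
  File "h.py", line 23, in ring
    c=min([c for c in cs if cv2.contourArea(c)>30*k*k],key=lambda c:np.hypot(*(np.array(cv2.minEnclosingCircle(c)[0])-w*k)))
ValueError: min() iterable argument is empty
```

```bash
python3 - <<'E'
from h import *
from plant import robot
for nm,p,ang in [('A',[.5501,-.2470,.142],102.5),('B',[.5487,-.1172,.142],79.3)]:
    for y in range(-360,361,30):
        q=robot.inverse_kinematics(p,[np.pi,0,np.radians(ang+y)])
        if q is not None: print(nm,ang+y,np.round(q,2))
E
```

```text
A -257.5 [ 0.8   0.53 -0.61  1.78  0.36  0.94  0.25]
A -227.5 [ 0.83  0.54 -0.65  1.78  0.39  0.95  0.76]
A -197.5 [ 0.86  0.55 -0.69  1.78  0.42  0.96  1.25]
A -167.5 [ 0.92  0.59 -0.8   1.78  0.49  0.99  1.72]
A -137.5 [ 1.13  0.77 -1.18  1.77  0.78  1.16  2.01]
A -107.5 [-0.38  0.71  1.11  1.85 -0.74  1.06 -2.42]
A -77.5 [ 0.32  0.45  0.05  1.81 -0.03  0.87 -2.55]
A -47.5 [ 0.4   0.46 -0.06  1.81  0.03  0.88 -2.08]
A -17.5 [ 0.48  0.46 -0.18  1.8   0.1   0.89 -1.61]
A 12.5 [ 0.58  0.47 -0.31  1.8   0.18  0.9  -1.16]
A 42.5 [ 0.65  0.49 -0.41  1.79  0.24  0.91 -0.68]
A 72.5 [ 0.73  0.51 -0.51  1.79  0.3   0.92 -0.21]
A 102.5 [ 0.8   0.53 -0.61  1.78  0.36  0.94  0.25]
A 132.5 [ 0.83  0.54 -0.65  1.78  0.39  0.95  0.76]
A 162.5 [ 0.86  0.55 -0.69  1.78  0.42  0.96  1.25]
A 192.5 [ 0.92  0.59 -0.8   1.78  0.49  0.99  1.72]
A 222.5 [ 1.13  0.77 -1.18  1.77  0.78  1.16  2.01]
A 252.5 [-0.38  0.71  1.11  1.85 -0.74  1.06 -2.42]
A 282.5 [ 0.32  0.45  0.05  1.81 -0.03  0.87 -2.55]
A 312.5 [ 0.4   0.46 -0.06  1.81  0.03  0.88 -2.08]
A 342.5 [ 0.48  0.46 -0.18  1.8   0.1   0.89 -1.61]
A 372
[... 834 characters left out ...]
  1.89  0.29  0.88 -0.84]
B 79.3 [ 0.6   0.47 -0.61  1.88  0.33  0.89 -0.35]
B 109.3 [ 0.65  0.48 -0.68  1.88  0.38  0.91  0.13]
B 139.3 [ 0.7   0.51 -0.75  1.88  0.43  0.93  0.61]
B 169.3 [ 0.72  0.51 -0.77  1.88  0.44  0.93  1.12]
B 199.3 [ 0.96  0.7  -1.18  1.87  0.74  1.09  1.4 ]
B 229.3 [ 0.96  0.7  -1.18  1.87  0.74  1.09  1.92]
B 259.3 [-0.64  0.64  1.11  1.95 -0.69  1.   -2.53]
B 289.3 [-0.64  0.64  1.11  1.95 -0.69  1.   -2.  ]
B 319.3 [ 0.33  0.41 -0.25  1.9   0.13  0.85 -2.26]
B 349.3 [ 0.41  0.42 -0.35  1.89  0.18  0.86 -1.79]
B 379.3 [ 0.47  0.43 -0.43  1.89  0.23  0.87 -1.31]
B 409.3 [ 0.55  0.45 -0.53  1.89  0.29  0.88 -0.84]
B 439.3 [ 0.6   0.47 -0.61  1.88  0.33  0.89 -0.35]
```

```bash
cat >> h.py <<'E'
def st(robot,tag=''):
    s=robot.sense(); print(tag,round(s['t'],2),'tcp',np.round(s['tcp_pos'],4),'rpy',np.round(s['tcp_rot'],3),'F',np.round(s['wrist_force'],1),'T',np.round(s['torque'],2),'op',round(s['opening'],3),'g',np.round(s['gripper_force'],1)); return s
def look(robot,tag=''):
    f=robot.grab_frame('top'); s=spot(f); R=np.array([.5033,.1238])
    for x in s: print(tag,x,'err mm',np.round((x[2][:2]-R)*1000,1),'todo',np.round(todo(x[2],R),3))
    return f
def turn(robot,d):  # clockwise rad seen from above
    q=np.array(robot.sense()['joint_pos'],float); q[6]-=d; robot.move_joints(list(q))
E
python3 - <<'E'
from h import *
from plant import robot
o=[np.pi,0,np.radians(102.5)]
robot.goto([.5503,-.2465,.25],o); robot.grip(.6,40)
robot.move_straight([.5503,-.2465,.142],.1); st(robot,'down')
robot.grip(0.0,40); st(robot,'grip'); look(robot,'grip')
turn(robot,.4); st(robot,'t.4'); look(robot)
turn(robot,.8); st(robot,'t1.2'); f=look(robot)
E
```

```text
down 3.83 tcp [ 0.5509 -0.2466  0.1428] rpy [3.140e+00 1.000e-03 1.789e+00] F [-0.3 -0.2 -0.6] T [ 0.01 -0.04 -0.  ] op 0.597 g 0.0
grip 4.27 tcp [ 0.5504 -0.2466  0.1425] rpy [3.141 0.    1.789] F [-0.9 -0.1  2.8] T [0.07 0.24 0.01] op 0.134 g 42.4
grip ((np.float64(286.8), np.float64(191.0)), np.int32(23), array([0.5553, 0.0923, 0.016 ])) err mm [ 52.  -31.5] todo [1.277 1.048]
t.4 4.78 tcp [ 0.5509 -0.2466  0.1425] rpy [3.14  0.    1.391] F [ 2.4 -1.1 -0.6] T [-0.09 -0.31  0.  ] op 0.134 g 42.0
 ((np.float64(287.0), np.float64(197.4)), np.int32(23), array([0.5408, 0.0917, 0.016 ])) err mm [ 37.5 -32.1] todo [0.871 1.064]
t1.2 5.62 tcp [ 0.5519 -0.2473  0.1425] rpy [ 3.138e+00 -3.000e-03  5.930e-01] F [ 4.2 -2.3 -3.1] T [-0.41 -0.9  -0.07] op 0.133 g 41.6
 ((np.float64(287.8), np.float64(210.0)), np.int32(23), array([0.5125, 0.0891, 0.016 ])) err mm [  9.2 -34.7] todo [0.074 1.053]
```

```bash
python3 - <<'E'
from h import *
from plant import robot
turn(robot,.074); robot.grip(.6); f=look(robot,'A done')
p=robot.sense()['tcp_pos']; robot.move_straight([p[0],p[1],.25],.15); 
robot.goto([.5487,-.1172,.25],[np.pi,0,np.radians(91.7)])
robot.move_straight([.5487,-.1172,.142],.1); st(robot,'down')
robot.grip(0.0,40); st(robot,'grip'); look(robot,'grip')
turn(robot,.5); st(robot); look(robot)
turn(robot,.5); st(robot); f=look(robot)
E
```

```text
A done ((np.float64(288.3), np.float64(211.2)), np.int32(26), array([0.5098, 0.088 , 0.016 ])) err mm [  6.5 -35.8] todo [-0.006  1.07 ]
down 9.29 tcp [ 0.5492 -0.1172  0.1427] rpy [3.14 0.   1.6 ] F [-0.1 -0.5 -0.2] T [-0.    0.05  0.03] op 0.598 g 0.0
grip 9.72 tcp [ 0.5491 -0.1172  0.1424] rpy [3.141 0.    1.6  ] F [-0.2 -0.4  2.4] T [-0.07  0.02  0.03] op 0.133 g 43.0
grip ((np.float64(288.4), np.float64(211.2)), np.int32(28), array([0.5099, 0.0877, 0.016 ])) err mm [  6.6 -36.1] todo [-0.005  1.079]
 10.32 tcp [ 0.5495 -0.1174  0.1425] rpy [ 3.140e+00 -1.000e-03  1.102e+00] F [ 2.3  0.2 -1.1] T [-0.   -0.36 -0.04] op 0.133 g 42.6
 ((np.float64(280.4), np.float64(212.3)), np.int32(29), array([0.507 , 0.1053, 0.016 ])) err mm [  3.7 -18.5] todo [0.006 0.555]
 10.93 tcp [ 0.5498 -0.1176  0.1425] rpy [ 3.14e+00 -2.00e-03  6.04e-01] F [ 3.2 -0.7 -0.6] T [-0.22 -0.49 -0.07] op 0.135 g 42.5
 ((np.float64(273.0), np.float64(213.6)), np.int32(25), array([0.5037, 0.1216, 0.016 ])) err mm [ 0.4 -2.2] todo [-0.     0.066]
```

```bash
python3 - <<'E'
from h import *
from plant import robot
turn(robot,.066); look(robot,'gripped'); robot.grip(.6); look(robot,'released')
p=robot.sense()['tcp_pos']; robot.move_straight([p[0],p[1],.25],.15); look(robot,'up')
robot.grip(0.0)
robot.goto([.655,-.285,.25],[np.pi,0,np.pi/2]); f=look(robot,'away')
P=cloud(f);m=(abs(P[...,0]-.655)<.03)&(P[...,1]>-.24)&(P[...,1]<-.13)&(P[...,2]>.135)&(P[...,2]<.17)
print('ball',m.sum(),P[m].mean(0) if m.any() else None)
robot.move_straight([.655,-.285,.136],.12); st(robot,'low')
E
```

```text
gripped ((np.float64(272.0), np.float64(213.6)), np.int32(25), array([0.5036, 0.124 , 0.016 ])) err mm [0.3 0.2] todo [ 0.008 -0.004]
released ((np.float64(272.0), np.float64(213.7)), np.int32(24), array([0.5034, 0.1239, 0.016 ])) err mm [0.1 0.1] todo [ 0.003 -0.002]
up ((np.float64(272.0), np.float64(213.6)), np.int32(25), array([0.5036, 0.124 , 0.016 ])) err mm [0.3 0.2] todo [ 0.008 -0.004]
away ((np.float64(272.0), np.float64(213.7)), np.int32(24), array([0.5034, 0.1239, 0.016 ])) err mm [0.1 0.1] todo [ 0.003 -0.002]
ball 157 [ 0.65392556 -0.20381075  0.15563741]
low 15.43 tcp [ 0.6557 -0.2849  0.1371] rpy [3.14  0.    1.571] F [-0.5  1.5  0.7] T [0.03 0.   0.05] op -0.004 g 0.0
```

```bash
python3 - <<'E'
from h import *
from plant import robot
hit=robot.move_straight([.6545,-.155,.136],.05,contact_N=10); print(hit); st(robot,'pushed')
f=look(robot); p=robot.sense()['tcp_pos']
robot.move_straight([p[0],p[1]-.05,p[2]],.1); robot.move_straight([p[0],p[1]-.05,.25],.15)
robot.goto([.45,-.5,.28],[np.pi,0,np.pi/2]); st(robot)
f=look(robot,'final')
P=cloud(f);m=(abs(P[...,0]-.655)<.03)&(P[...,1]>-.24)&(P[...,1]<-.1)&(P[...,2]>.135)&(P[...,2]<.17)
print('ball',m.sum(),P[m].mean(0),cv2.minAreaRect((P[m][:,:2]*1000).astype(np.float32)))
cv2.imwrite('pics/fin.png',cv2.resize(f['image'][115:275,230:500,::-1],None,fx=2.9,fy=2.9,interpolation=2))
E
```

```text
True
pushed 17.46 tcp [ 0.6543 -0.1733  0.1354] rpy [-3.14   0.008  1.57 ] F [ 0.7 -0.7  2.7] T [-0.23 -0.02 -0.03] op -0.003 g 1.1
 ((np.float64(272.0), np.float64(213.7)), np.int32(24), array([0.5034, 0.1239, 0.016 ])) err mm [0.1 0.1] todo [ 0.003 -0.002]
 20.38 tcp [ 0.4514 -0.4981  0.28  ] rpy [ 3.141e+00 -1.000e-03  1.574e+00] F [ 0.6 -0.4  0.1] T [-0.   -0.02 -0.01] op -0.001 g 0.0
final ((np.float64(272.0), np.float64(213.7)), np.int32(24), array([0.5034, 0.1239, 0.016 ])) err mm [0.1 0.1] todo [ 0.003 -0.002]
ball 128 [ 0.65307962 -0.14616965  0.15156311] ((654.5924072265625, -147.40579223632812), (21.4176025390625, 22.10529327392578), 4.162941932678223)
```

View pics/fin.png

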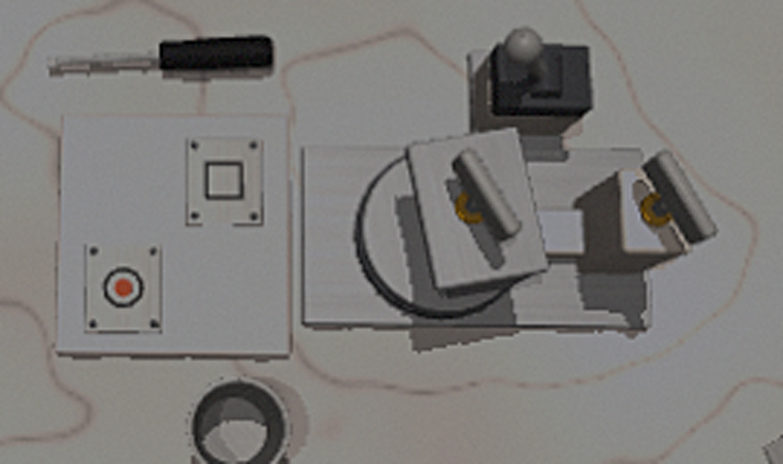

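The spot is centred in the ring at (123,287) in the crop. The lever ball now sits at its expected locked position, y of about -0.147, on the left, and the cup and screwdriver haven't moved.

```bash
python3 -c "
from plant import robot
print(robot.close_job())"
```

```text
the job is handed in; nothing more can be done
None
```

The red spot is centred in the ring on the round-marked tile to within about 1 mm, the clamp lever is pushed fully over to its locked side, and the job is handed in at about 20 s with no bystander touched.

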